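# Lay out a carved tile and its brush for cleaning

## Task

Take the pale sandstone tile with the round rosette off its easel and lay it carved face up, flat and fully down inside the padded pocket of the work tray, setting it down gently without dropping it; also lay the flat brush lengthwise in the long compartment beside it. Either can go first and either may point either way along the tray. Leave the red terracotta tile standing on its easel.

Things in the scene. Friction and masses are not known exactly. Their poses are not given: they have to be found in the camera images.
- tile: Pale sandstone slab 110 long (x) x 62 wide (y) x 24 thick (z), 340 g; origin at the slab's centre. +z points out of the carved face (rosette 47 across, 6 proud); the flat back has white patches. Starts leaning on one of two easels (it varies): x up the slope, 30 deg back from vertical, carved face outward and up. The spine behind is 36 wide, the ledge below 50: long edges are free for fingers.
- red_tile: Red terracotta tile with a square diamond boss 5 to 7 high, otherwise of the same size and axes; it leans on the other easel place and stays there.
- brush: Flat brush 160 long (its x), 16 thick throughout, 90 g. Origin at the middle of its length and thickness, 8 above what it lies on. Wooden handle 24 wide from x = -80 to 0, steel ferrule 44 wide from 0 to 28, rigid bristle block 42 wide from 28 to 80. Balances near x = 0. Starts lying flat on the table.
- rack: Fixed wooden easel rack, base 140 (x) x 230 (y) x 12 high, origin at the centre of its underside. Two easel places at y = +70 and y = -70; the tiles on them face its -x side and their tops reach about 135 above the table. A thin strut runs behind each spine.
- tray: Fixed work tray, grey base 216 long (its x) x 176 wide (its y) x 10 high with blue walls; origin under its centre on the table. The tile pocket lies at y = +36, the brush compartment at y = -46, both lengthwise along x.
- pocket (a point): Middle of the tile pocket at the top of its dark foam pad, 32 above the table; axes as the tray's. Inside 120 (x) x 72 (y) between four blue corner angles 7 thick, rising 12 above the pad. The pad is 104 x 36, so a seated tile overhangs it; the long sides are open for fingers over the middle 70, the tray base 22 below the pad top. A seated tile's origin is 12 above this point.
- trough (a point): Middle of the brush compartment's floor, 10 above the table; axes as the tray's. Inside 188 (x) x 60 (y), walls 6 thick and 18 high, with finger gaps 78 long in the middle of both long walls. A brush lying in it has its origin 8 above this point.
Mind the look-alikes: they are no part of the job. Of the things that look like the tile, the largest one is meant. There is more than one size of the brush; the one meant has the size given above.

How it is judged (in metres and radians):
At the end, for the whole second after the job is handed in: At rest: tile carved face up within 0.1 rad, centre within 12 mm of the pocket's, height within 4 mm, along the tray within 0.2 rad (either way); brush flat (0.12 rad), within 20 mm lengthwise, 14 mm across, 4 mm high, 0.25 rad of the trough; red tile within 20 mm of its start (angle between tile's own z axis and vertical below 0.1 rad and horizontal distance between tile and pocket below 0.012 m and z of tile in the frame of pocket between 0.008 and 0.016 m and angle between the x axis of tile and the x axis of tray, either way round below 0.2 rad and x of brush in the frame of trough between -0.02 and 0.02 m and y of brush in the frame of trough between -0.014 and 0.014 m and z of brush in the frame of trough between 0.004 and 0.012 m and angle between the z axis of brush and the z axis of tray, either way round below 0.12 rad and angle between the x axis of brush and the x axis of tray, either way round below 0.25 rad and linear speed of each of tile, brush below 0.02 m/s and distance of red_tile from where it was at the start of the episode below 0.02 m); the robot touches nothing.
It fails at once if the sandstone tile is dropped (moves faster than 0.7 m/s while no finger touches it) (linear speed of tile above 0.7 m/s and contact force between the fingers and tile below 0.05 N).
It fails at once if the red tile is moved from its place by more than 30 mm (distance of red_tile from where it was at the start of the episode above 0.03 m).
It also fails if it takes over 54 s, if anything falls off the work surface, if the arm or the gripper's body presses on something with over 40 N, if the wrist force passes 120 N, or if a joint passes its speed limit or range.

## Robot

A 7-joint arm with a two-finger parallel gripper is mounted at the origin on the work surface. World frame = base frame: x ahead of the robot, y to its left, z up, the work surface at z = 0. Lengths are in m, angles in degrees, forces in N, time in s.
With the tool pointing down it reaches from about 0.425 to 0.875 m from the base axis. Payload 4.7 kg.
Tool frame: the origin (TCP) lies at the centre of the arm's flange, where the gripper is bolted on; the fingertips stand 182 mm ahead of it and the grasp point (between the pads) lies 164 mm ahead of it; z points along the fingers, y is the line along which they close (so a half turn about z gives the same grasp; the last joint's range is limited). The gripper opens to 87 mm and grips with 3 to 60 N. Pads are 19 mm wide; open, the fingers measure 117 mm over their backs; the gripper's body (75 mm by 190 mm) begins 51 mm behind the grasp point.
Start: joints at [-72.473, 18.392, -4.016, 83.108, 1.295, 78.541, -3.26], TCP at [0.187, 0.623, 0.405] pointing down, gripper open.
Joint ranges: [-163.93, 163.93], [-17.29, 119.83], [-79.2, 71.16], [3.27, 140.29], [-89.18, 269.18], [5.43, 117.66], [-154.24, 154.24]. Speed limits (degrees/s): [147.25, 147.25, 180, 180, 180, 180, 180].

## Interface

Orientations are given as [roll, pitch, yaw] about the fixed x, y, z axes, in that order (R = Rz(yaw) Ry(pitch) Rx(roll)).
In Python, from cell import env gives the robot as it stands. The module is installed in compiled form; this text tells all that it offers.
- The arm moves only by the tool step_arm, never from a script. Its argument "steps" is one flat list of numbers, 5 for each row, row after row: the opening, from 0 (shut) to 1 (fully open), then the shift along the tool's x, y, z in mm, then the turn about the tool's z in degrees. In form: [grip, dx, dy, dz, roll, grip, dx, dy, dz, roll, ...]. A call has 1 to 12 rows; each row shifts and turns the commanded pose from where the row before left it, along the tool's axes as they then stand; what a row does not reach is not made up. A row lasts 1/8 s, in which the tool goes at most 62.5 mm and 10.7 degrees, less where a joint would pass 70% of its speed; a pose out of reach is approached as far as the arm can. A call with a gripper value outside its range is refused whole. The fingers move at their own pace and stop on an object; "grip_force" is the grip in N (left out, the last holds). Time passes only in rows, so rows that do not move let the fingers close. It gives the time, the measured TCP pose, the force, the opening and the grip force at its end, in the units of the state.
- env.get_obs(): the state, without advancing time (a new reading comes with each control period).
- env.read_camera(name): name is "scene" or "top" or "wrist"; returns a dict with "image" (400x640x3 uint8, red, green, blue), "camera_matrix" (3x3 intrinsics, pixels), "distortion" ([k1, k2, p1, p2, k3] as OpenCV has them; the pictures are not rectified), "R" (3x3) and "t" (3): a world point X has camera coordinates R X + t. Camera axes: x right, y down, z forward; pixel columns grow to the right and rows downward; lengths in m; the calibration is good to about 2 mm. A picture is of the moment at which its call begins. There is no depth.
- env.sign_off(): hands the job in; it is judged then, once.
The state is a dict: "time_s": time; "qpos": joint angles; "joint_velocities": joint speeds; "effort": joint torques, N m; "tool_pos": TCP position; "tool_rot": TCP orientation; "force": force on the tool from outside, world axes, zero at the start; "wrist_torque": the same for the moment, N m; "grip_width": finger opening in m; "grasp_force": force on a finger pad.
Only numpy, scipy, OpenCV 4.12 (cv2) and the standard library are available. Lean on these libraries where they do the work, as an engineer would, in place of code of your own. Each camera call takes 0.05 s, during which the arm holds its last target. There are 200 camera calls.

## Working session

There is one attempt and no reset: what is moved stays moved. The work goes in short steps, Python scripts to look and compute and a tool call to move; the robot and the scene stay as the last step left them, time stands still between calls to the robot, and variables do not carry over. Pictures are saved under pics/ and viewed, at most 10 in all, crops included, and the job is handed in when it is done.

Besides the shell and the picture viewer there is one more tool, called after ">>>" as name(argument=value, ...) on one line, values as JSON. step_arm: Moves the arm, as the interface text tells. Its arguments: {"type":"object","properties":{"steps":{"type":"array","items":{"type":"number"}},"grip_force":{"type":"number"}},"required":["steps"]}

```bash
mkdir -p pics
cat > h.py <<'E'
import numpy as np, cv2, pickle
from cell import env
def grab(n,save=None):
    c=env.read_camera(n)
    for k in ("camera_matrix","distortion","R","t"): c[k]=np.array(c[k],float)
    if save: cv2.imwrite("pics/%s.png"%save,c["image"][...,::-1]); pickle.dump(c,open("pics/%s.pkl"%save,"wb"))
    return c
def load(s): return pickle.load(open("pics/%s.pkl"%s,"rb"))
def ray(c,p):
    u=cv2.undistortPoints(np.array(p,float).reshape(-1,1,2),c["camera_matrix"],c["distortion"]).reshape(-1,2)
    d=np.c_[u,np.ones(len(u))]@c["R"]
    return -c["R"].T@c["t"].ravel(), d
def onz(c,p,z):
    o,d=ray(c,p); return o+d*((z-o[2])/d[:,2])[:,None]
def proj(c,X):
    return cv2.projectPoints(np.array(X,float).reshape(-1,1,3),cv2.Rodrigues(c["R"])[0],c["t"],c["camera_matrix"],c["distortion"])[0].reshape(-1,2)
E
python3 - <<'E'
from h import *
for n in("scene","top"):
    c=grab(n,n+"0"); print(n,-c["R"].T@c["t"].ravel())
o=env.get_obs(); print(o)
E
```

```text
scene [0.78393747 0.62441617 0.90034589]
top [0.26387482 0.07205917 1.40755596]
{'time_s': 0.1, 'qpos': array([-72.47176387,  18.43504643,  -4.01527325,  83.16838348,
         1.29469429,  78.54355399,  -3.26162056]), 'joint_velocities': array([ 0.02838762, -0.20016099,  0.00351405, -0.15640437, -0.09617785,
        0.14146226, -0.03898161]), 'effort': array([-4.15710283e-04, -4.92570233e+01, -4.05709399e-01, -3.13391411e+01,
       -6.41583069e-02,  3.95336340e-02,  6.66546907e-05]), 'tool_pos': array([0.18698289, 0.62232327, 0.40376381]), 'tool_rot': array([-1.79898235e+02,  5.42173716e-03,  1.63279447e+02]), 'force': array([ 0.59473373,  0.46203764, -1.1187664 ]), 'wrist_torque': array([-0.05165842, -0.00840188,  0.01832858]), 'grasp_force': 0.0, 'grip_width': 0.08684584269469312}
```

View pics/scene0.png

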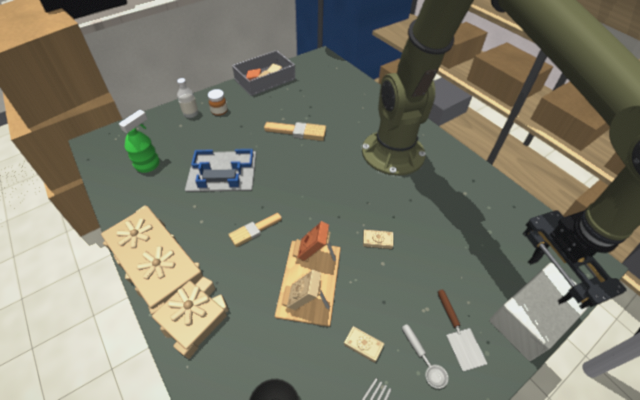

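View pics/top0.png

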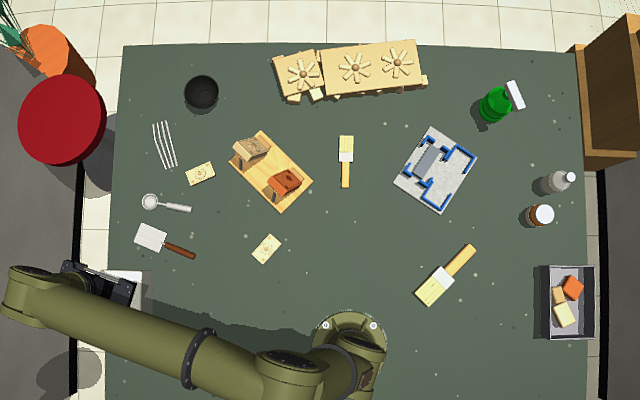

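The scene view shows the rack with the sandstone tile at (305,287) and the red one at (315,240), the tray at (220,170), and brushes at (295,130) and (255,228). In the top view these are: sandstone (252,150), red (285,183), tray (437,168), brushes (346,160) and (445,275).

Run:
```python
from h import *
c=load("top0"); im=c["image"]
cv2.imwrite("pics/crop.png",cv2.resize(im[120:230,220:480],None,fx=3,fy=3,interpolation=cv2.INTER_CUBIC)[...,::-1])
cs=load("scene0")["image"]
cv2.imwrite("pics/crops.png",cv2.resize(cs[135:335,170:350],None,fx=3,fy=3,interpolation=cv2.INTER_CUBIC)[...,::-1])
hsv=cv2.cvtColor(im,cv2.COLOR_RGB2HSV)
print([hsv[y,x] for x,y in((346,180),(346,143),(346,157),(430,293),(460,258),(444,280),(200,250))])
m=((hsv[...,2]>120)&((hsv[...,1]>50)|(hsv[...,2]>170))&((hsv[...,0]<40)|(hsv[...,1]<40))).astype(np.uint8)
n,l,s,ce=cv2.connectedComponentsWithStats(m)
for (x0,y0,x1,y1) in((330,125,362,200),(405,235,485,315)):
    q=np.zeros_like(m);q[y0:y1,x0:x1]=m[y0:y1,x0:x1]
    pts=np.argwhere(q)[:,::-1].astype(float)
    r=cv2.minAreaRect(pts.astype(np.float32)); b=cv2.boxPoints(r)
    w=onz(c,b,0.016)[:,:2]; print(r, w.round(3).tolist(), np.linalg.norm(w[1]-w[0]),np.linalg.norm(w[2]-w[1]))
```

```text
[array([ 27, 105, 241], dtype=uint8), array([ 30,  78, 241], dtype=uint8), array([ 34,   7, 241], dtype=uint8), array([ 32,  75, 242], dtype=uint8), array([ 26, 105, 240], dtype=uint8), array([ 45,   6, 242], dtype=uint8), array([ 54,  38, 108], dtype=uint8)]
((346.0, 161.0), (52.0, 14.0), 90.0) [[0.638, 0.035], [0.638, -0.008], [0.478, -0.008], [0.478, 0.034]] 0.04260184195595148 0.16006742001164231
((449.0169372558594, 279.51336669921875), (48.232818603515625, 73.90046691894531), 64.9164047241211) [[0.222, -0.166], [0.317, -0.369], [0.186, -0.431], [0.094, -0.227]] 0.22422185992699883 0.14478039548957178
```

View pics/crop.png

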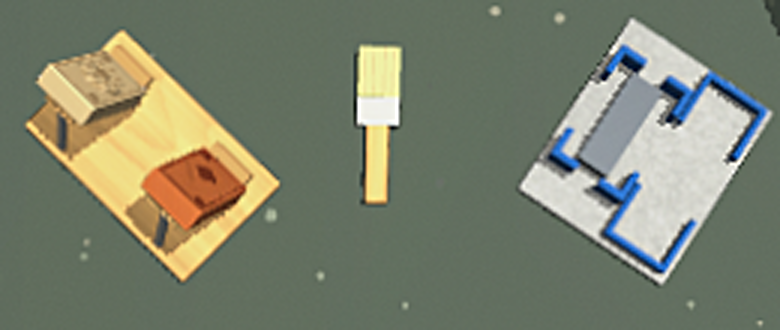

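View pics/crops.png

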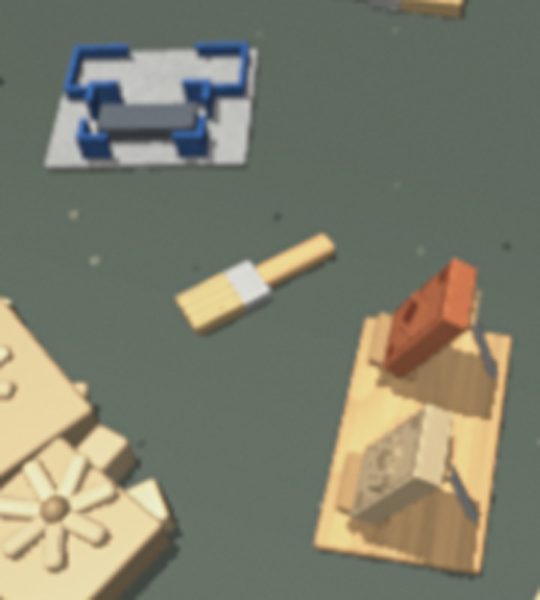

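The crops show the 160×42 mm brush (bristles up-image, +x world), the rack with base corners at crop pixels (122,30), (280,183), (185,282) and (27,127), and the tray at (630,20), (767,112), (660,282) and (520,188). The pocket is on its left side.

```bash
cat >> h.py <<'E'
def rect(c,corners,z,off=(220,120),s=3.):
    w=onz(c,(np.array(corners,float)+.0)/s+np.array(off)-0.33,z)[:,:2]
    return w
E
python3 - <<'E'
from h import *
c=load("top0"); im=c["image"]
w=rect(c,[(122,30),(280,183),(185,282),(27,127)],.012); print("rack",w.round(3).tolist(),w.mean(0),[np.linalg.norm(w[i]-w[i-1]).round(3) for i in range(4)])
d=w[1]-w[0]+w[2]-w[3]; print("rack -y dir? long edge yaw",np.degrees(np.arctan2(d[1],d[0])))
hsv=cv2.cvtColor(im,cv2.COLOR_RGB2HSV)
sub=np.zeros(im.shape[:2],np.uint8); sub[115:225,380:485]=1
m=((hsv[...,1]<30)&(hsv[...,2]>140)).astype(np.uint8)*sub
p=np.argwhere(m)[:,::-1]; wt=onz(c,p,.010)[:,:2]*1000
r=cv2.minAreaRect(wt.astype(np.float32)); print("tray",r,len(p))
blue=((hsv[...,0]>100)&(hsv[...,0]<125)&(hsv[...,1]>120)&(hsv[...,2]>90)).astype(np.uint8)*sub
pb=np.argwhere(blue)[:,::-1]; print("blue mean",onz(c,pb,.03)[:,:2].mean(0))
foam=rect(c,[(625,75),(663,92),(612,175),(580,158)],.032); print("foam",foam.round(3).tolist(),foam.mean(0))
# sandstone top-front etc
E
```

```text
rack [[0.653, 0.276], [0.497, 0.112], [0.396, 0.205], [0.552, 0.37]] [0.52424862 0.24080726] [np.float64(0.139), np.float64(0.227), np.float64(0.138), np.float64(0.227)]
rack -y dir? long edge yaw -133.5545319692142
tray ((537.3534545898438, -259.96820068359375), (175.5565185546875, 216.0384979248047), 56.45075607299805) 2934
blue mean [ 0.5330238  -0.26827826]
foam [[0.608, -0.233], [0.592, -0.272], [0.506, -0.219], [0.523, -0.187]] [ 0.55727096 -0.22776702]
```

```bash
cat >> h.py <<'E'
def go(x,y,z,yaw,cur=None):
    "print the shift in present tool axes (mm) and the turn (deg) needed to reach TCP x,y,z,yaw (tool down)"
    o=env.get_obs(); p,r=np.array(o["tool_pos"]),o["tool_rot"]
    if cur is not None: p,r=np.array(cur[:3]),[180,0,cur[3]]
    a=np.radians(r[2]); d=(np.array([x,y,z])-p)*1000
    print("t",o["time_s"],"tcp",p.round(4),np.round(r,1),"shift",np.round([d[0]*np.cos(a)+d[1]*np.sin(a),d[0]*np.sin(a)-d[1]*np.cos(a),-d[2]],1),"roll",round((r[2]-yaw+180)%360-180,1), "f",np.round(o["force"],1),"w",round(o["grip_width"],4),round(o["grasp_force"],1))
E
python3 -c "
from h import *
go(.565,.285,.40,136.5)"
```

```text
t 0.1 tcp [0.187  0.6223 0.4038] [-179.9    0.   163.3] shift [-459.1 -214.3    3.8] roll 26.8 f [ 0.6  0.5 -1.1] w 0.0868 0.0
```

>>> step_arm(steps=[1, -46, -21.4, 0, 0, 1, -46, -21.4, 0, 0, 1, -46, -21.4, 0, 0, 1, -46, -21.4, 0, 0, 1, -46, -21.4, 0, 0, 1, -46, -21.4, 0, 0, 1, -46, -21.4, 0, 0, 1, -46, -21.4, 0, 0, 1, -46, -21.4, 0, 0, 1, -46, -21.4, 0, 0, 1, 0, 0, 0, 9, 1, 0, 0, 0, 9])

```text
time_s: 1.6
tool_pos: [0.5665, 0.2843, 0.404]
tool_rot: [-179.9, -0.0, 144.9]
force: [-0.8, 0.3, -0.3]
grip_width: 0.0871
grasp_force: 0.0
```

>>> step_arm(steps=[1, 0, 0, 0, 8.8, 1, 0, 0, 0, 0, 1, 0, 0, 0, 0, 1, 0, 0, 0, 0])

```text
time_s: 2.1
tool_pos: [0.5659, 0.2853, 0.4047]
tool_rot: [-180.0, -0.0, 136.6]
force: [-0.5, -0.6, -0.5]
grip_width: 0.0875
grasp_force: 0.0
```

```bash
python3 -c "
from h import *
c=grab('wrist','w1'); print(c['R'],-c['R'].T@c['t'].ravel()); go(.565,.285,.40,136.5)
print(env.get_obs()['qpos'])"
```

```text
[[ 6.87935499e-01  7.25771498e-01  6.94441235e-04]
 [ 6.93691822e-01 -6.57808931e-01  2.93392344e-01]
 [ 2.13392610e-01 -2.01353280e-01 -9.55991867e-01]] [0.50832859 0.34139353 0.38479721]
t 2.15 tcp [0.566  0.2852 0.4047] [180.   -0.  136.5] shift [ 0.6 -0.9  4.7] roll 0.0 f [ 0.5  0.5 -0. ] w 0.087 0.0
[-42.29034762  16.50915861  16.30605586  86.26838372  -4.68355332
  77.89041013  20.90648271]
```

View pics/w1.png

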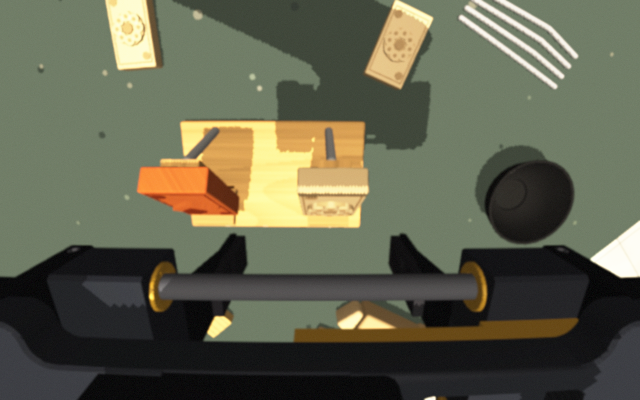

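The wrist picture shows the sandstone tile's top end face at columns 298–368, rows 168–193, the red tile at (190,185), and the rack base corners at (181,122), (365,122) and (360,227).

Run:
```python
from h import *
c=load("w1")
cv2.imwrite("pics/w1c.png",cv2.resize(c["image"][150:240,270:400],None,fx=6,fy=6,interpolation=cv2.INTER_CUBIC)[...,::-1])
f=onz(c,[(299,194),(367.5,194)],.135);b=onz(c,[(302,168),(365,168)],.123)
for q in(f,b): print(q.round(4).tolist(),q.mean(0).round(4),np.linalg.norm(q[1]-q[0]), np.degrees(np.arctan2(*(q[1]-q[0])[1::-1])))
r=onz(c,[(181,122),(365,122),(360,227)],.012); print(r.round(4).tolist(),np.degrees(np.arctan2(*(r[1]-r[0])[1::-1])), (r[0]+r[2])/2)
```

```text
[[0.5481, 0.2815, 0.135], [0.5896, 0.3252, 0.135]] [0.5689 0.3033 0.135 ] 0.06034338407648037 46.52982246995537
[[0.5346, 0.2975, 0.123], [0.5735, 0.3387, 0.123]] [0.5541 0.3181 0.123 ] 0.05666976539271863 46.562129955175344
[[0.4007, 0.2107, 0.012], [0.5579, 0.3751, 0.012], [0.6581, 0.2795, 0.012]] 46.289289131313275 [0.52940112 0.24506365 0.012     ]
```

View pics/w1c.png

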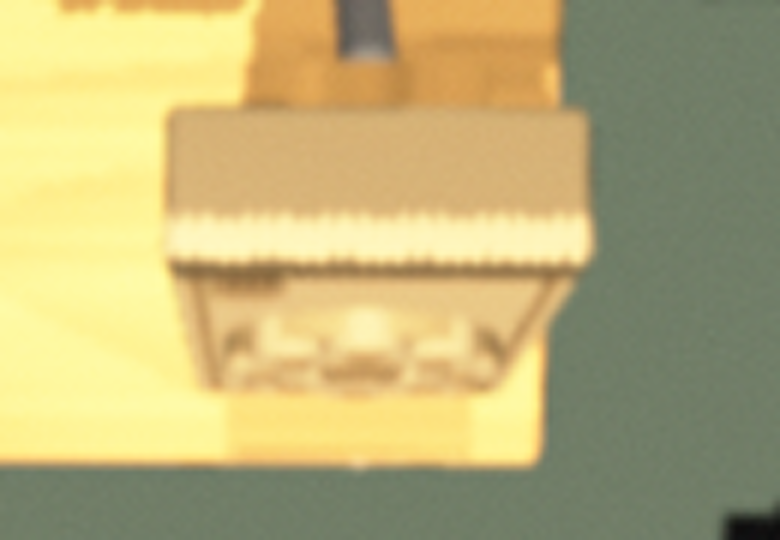

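The enlarged crop confirms it: the top front edge is at row 193.7, columns 298.3–368.7, which is 62 mm at z=0.135. Brush first.

```bash
python3 -c "
from h import *
go(.572,.0135,.25,180)"
```

```text
t 2.15 tcp [0.566  0.2852 0.4047] [180.   -0.  136.5] shift [-191.2 -193.1  154.7] roll -43.5 f [ 0.5  0.5 -0. ] w 0.087 0.0
```

>>> step_arm(steps=[1, -31.9, -32.2, 0, 0, 1, -31.9, -32.2, 0, 0, 1, -31.9, -32.2, 0, 0, 1, -31.9, -32.2, 0, 0, 1, -31.9, -32.2, 0, 0, 1, -31.7, -32.1, 0, 0, 1, 0, 0, 31, -8.7, 1, 0, 0, 31, -8.7, 1, 0, 0, 31, -8.7, 1, 0, 0, 31, -8.7, 1, 0, 0, 31, -8.7, 1, 0, 0, 0, 0])

```text
time_s: 3.65
tool_pos: [0.5705, 0.0135, 0.2476]
tool_rot: [-180.0, -0.3, 179.9]
force: [-0.8, -0.0, 0.9]
grip_width: 0.087
grasp_force: 0.0
```

Run:
```python
from h import *
c=grab("wrist","w2"); im=c["image"]
hsv=cv2.cvtColor(im,cv2.COLOR_RGB2HSV)
m=((hsv[...,2]>150)&(hsv[...,1]>40)&(hsv[...,0]<40)|((hsv[...,1]<25)&(hsv[...,2]>200))).astype(np.uint8)
print(proj(c,[[.558,.0135,.016],[.572,.0135,.016],[.478,.0135,.016]]))
# handle silhouette centreline in world
cnt,l,s,ce=cv2.connectedComponentsWithStats(m)
for i in range(1,cnt):
    if s[i,4]>300:
        w=onz(c,np.argwhere(l==i)[:,::-1],.016)[:,:2]*1000
        print(s[i],cv2.minAreaRect(w.astype(np.float32)))
go(.572,.0135,.186,180)
```

```text
[[316.79954227 205.3624104 ]
 [316.8508415  222.72484767]
 [316.47504815  93.35592329]]
[  457     0   183   277 24928] ((526.8319702148438, 237.1045684814453), (224.7910919189453, 136.47145080566406), 45.13295364379883)
[   0   47  126  116 6104] ((495.1311340332031, -182.74615478515625), (103.5779800415039, 62.24018478393555), 56.57538986206055)
[ 305   96   35  113 3602] ((519.9307250976562, 16.837848663330078), (23.419429779052734, 80.52703857421875), 89.23494720458984)
[  30  196   65   70 1828] ((581.4402465820312, -194.61782836914062), (27.847801208496094, 91.94898223876953), 54.18333435058594)
[ 292  240   55   35 1875] ((601.584716796875, 15.097089767456055), (43.799442291259766, 30.236494064331055), 89.89444732666016)
t 3.7 tcp [0.5714 0.0134 0.2494] [-1.800e+02 -1.000e-01  1.798e+02] shift [-0.6  0.1 63.4] roll -0.2 f [-0.2 -0.6  1.1] w 0.0874 0.0
```

View pics/w2.png

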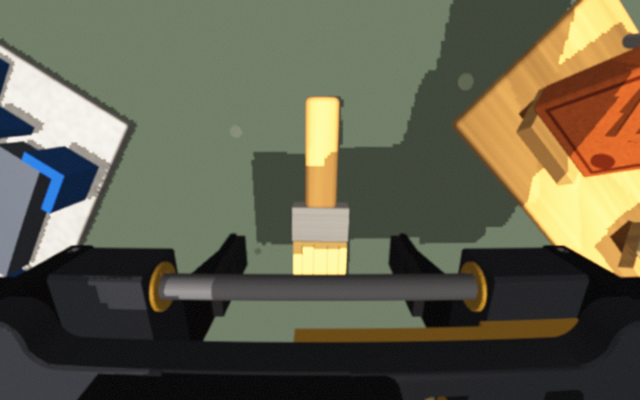

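The wrist view shows the brush between the fingers: handle at columns 305–340, ferrule at rows 205–242. The brush centre is about (0.560, 0.0155).

>>> step_arm(steps=[1, -2, 2, 20, 0, 1, 0, 0, 20, 0, 1, 0, 0, 15, 0, 1, 0, 0, 8, 0, 1, 0, 0, 0, 0, 0.4, 0, 0, 0, 0, 0.4, 0, 0, 0, 0, 0.4, 0, 0, 0, 0, 0.4, 0, 0, 0, 0, 0.4, 0, 0, 0, 0], grip_force=20)

```text
time_s: 4.95
tool_pos: [0.5737, 0.0156, 0.1869]
tool_rot: [180.0, 0.0, 180.0]
force: [0.0, -0.1, -0.4]
grip_width: 0.0451
grasp_force: 0.4
```

Run:
```python
from h import *
go(.572,.0135,.186,180)
```

```text
t 4.95 tcp [0.5737 0.0156 0.1869] [180.   0. 180.] shift [ 1.7 -2.1  0.9] roll -0.0 f [ 0.  -0.1 -0.4] w 0.0451 0.4
```

>>> step_arm(steps=[0.3, 0, 0, 0, 0, 0.3, 0, 0, 0, 0, 0.3, 0, 0, 0, 0, 0.3, 0, 0, -30, 0, 0.3, 0, 0, -40, 0, 0.3, 0, 0, -40, 0])

```text
time_s: 5.7
tool_pos: [0.5734, 0.0155, 0.2975]
tool_rot: [-180.0, -0.1, 180.0]
force: [0.0, 0.9, -0.8]
grip_width: 0.044
grasp_force: 20.0
```

Run:
```python
from h import *
go(.5237,-.3060,.30,146.45)
```

```text
t 5.7 tcp [0.5734 0.0155 0.2975] [-1.8e+02 -1.0e-01  1.8e+02] shift [  49.6 -321.6   -2.5] roll 33.5 f [ 0.   0.9 -0.8] w 0.044 20.0
```

>>> step_arm(steps=[0.3, 6.2, -40.2, 0, 0, 0.3, 6.2, -40.2, 0, 0, 0.3, 6.2, -40.2, 0, 0, 0.3, 6.2, -40.2, 0, 0, 0.3, 6.2, -40.2, 0, 0, 0.3, 6.2, -40.2, 0, 0, 0.3, 6.2, -40.2, 0, 0, 0.3, 6.2, -40.2, 0, 0, 0.3, 0, 0, 0, 8.4, 0.3, 0, 0, 0, 8.4, 0.3, 0, 0, 0, 8.4, 0.3, 0, 0, 0, 8.3])

```text
time_s: 7.2
tool_pos: [0.5239, -0.3059, 0.2963]
tool_rot: [180.0, -0.0, 146.2]
force: [-0.2, -0.2, -1.6]
grip_width: 0.0441
grasp_force: 19.9
```

>>> step_arm(steps=[0.3, 0, 0, 0, 0, 0.3, 0, 0, 0, 0])

```text
time_s: 7.45
tool_pos: [0.524, -0.3059, 0.2966]
tool_rot: [180.0, -0.0, 146.6]
force: [-0.2, -0.8, -0.4]
grip_width: 0.0435
grasp_force: 20.0
```

```bash
python3 - <<'E'
from h import *
go(.5237,-.3060,.30,146.45)
c=grab("wrist","w3")
C=np.array([.5374,-.26]);a=np.radians(-33.55);ex=np.array([np.cos(a),np.sin(a)]);ey=np.array([-ex[1],ex[0]])
im=c["image"].copy()
def P(x,y,z): return np.r_[C+x*ex+y*ey,z]
for pts in ([P(x,y,.01) for x,y in((108,88),(108,-88),(-108,-88),(-108,88))],[P(x,y,.028) for x,y in((94,-16),(94,-76),(-94,-76),(-94,-16))],[P(x,y,.044) for x,y in((60,72),(60,0),(-60,0),(-60,72))]):
    pts=np.array(pts);
E
sed -i '$d' /dev/null
python3 - <<'E'
import sys; sys.path.insert(0,'.')
import os; os.chdir('.')
from h import *
c=load("w3"); im=c["image"].copy()
C=np.array([.5374,-.26]);a=np.radians(-33.55);ex=np.array([np.cos(a),np.sin(a)]);ey=np.array([-ex[1],ex[0]])
P=lambda x,y,z: np.r_[C+x/1000*ex+y/1000*ey,z]
for z,q in((.01,((108,88),(108,-88),(-108,-88),(-108,88))),(.028,((94,-16),(94,-76),(-94,-76),(-94,-16))),(.032,((52,54),(52,18),(-52,18),(-52,54)))):
    cv2.polylines(im,[proj(c,[P(x,y,z) for x,y in q]).round().astype(int)],True,(255,0,0),1)
cv2.imwrite("pics/w3o.png",im[...,::-1])
E
```

```text
t 7.45 tcp [ 0.524  -0.3059  0.2966] [180.   -0.  146.6] shift [ 0.2 -0.2 -3.4] roll 0.2 f [-0.2 -0.8 -0.4] w 0.0435 20.0sed: couldn't edit /dev/null: not a regular file
```

View pics/w3o.png

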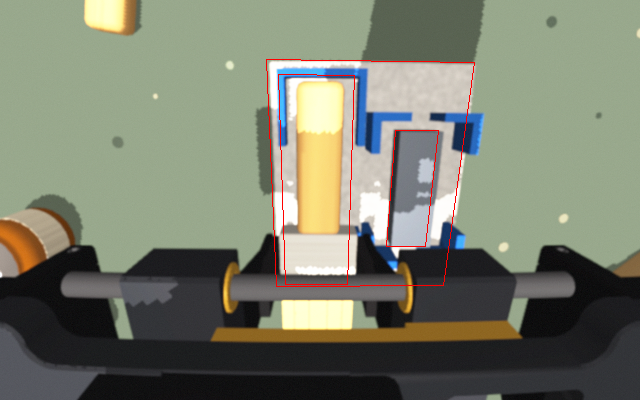

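The overlay matches the tray to within 2–3 mm, with the tray slightly to the +y side. The foam is at columns 393–440, the trough inside at columns 285–358, and the brush is above it. Lowering.

>>> step_arm(steps=[0.3, 0, 1.5, 25, 0, 0.3, 0, 0, 25, 0, 0.3, 0, 0, 20, 0, 0.3, 0, 0, 14, 0, 0.3, 0, 0, 10, 0, 0.3, 0, 0, 5, 0, 0.3, 0, 0, 0, 0, 0.3, 0, 0, 0, 0])

```text
time_s: 8.5
tool_pos: [0.5251, -0.305, 0.1984]
tool_rot: [180.0, 0.1, 146.5]
force: [0.2, -0.4, -0.4]
grip_width: 0.0438
grasp_force: 20.0
```

>>> step_arm(steps=[0.3, 0, 0, 1.5, 0, 0.3, 0, 0, 0, 0, 0.62, 0, 0, 0, 0, 0.62, 0, 0, 0, 0, 0.62, 0, 0, 0, 0, 0.62, 0, 0, -20, 0, 0.62, 0, 0, -40, 0, 0.62, 0, 0, -50, 0, 1, 0, 0, -50, 0, 1, 0, 0, -40, 0])

```text
time_s: 9.75
tool_pos: [0.5245, -0.3052, 0.4002]
tool_rot: [179.9, 0.2, 146.4]
force: [2.1, 0.6, 0.4]
grip_width: 0.0667
grasp_force: 0.0
```

Run:
```python
from h import *
go(.576,.2969,.40,136.5)
c=grab("wrist","w4");
```

```text
t 9.75 tcp [ 0.5245 -0.3052  0.4002] [179.9   0.2 146.4] shift [2.899e+02 5.303e+02 2.000e-01] roll 9.9 f [2.1 0.6 0.4] w 0.0667 0.0
```

View pics/w4.png

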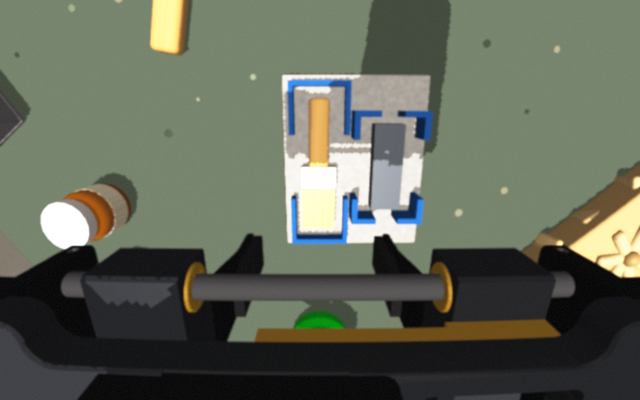

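The brush lies centred in the trough, at columns 300–337 and rows 97–233. The foam pad is in full view at (371–405, 124–208).

Run:
```python
from h import *
c=load("w4"); hsv=cv2.cvtColor(c["image"],cv2.COLOR_RGB2HSV)
w=onz(c,[(283,75),(430,75),(414,243),(288,243)],.01)[:,:2]; print(w.mean(0),np.degrees(np.arctan2(*(w[0]-w[3]+w[1]-w[2])[::-1])))
f=onz(c,[(373,124),(405,124),(402,208),(370,208)],.032)[:,:2]; print(f.mean(0),np.linalg.norm(f[0]-f[1]),np.linalg.norm(f[1]-f[2]))
b=((hsv[...,0]>100)&(hsv[...,0]<125)&(hsv[...,1]>150)).astype(np.uint8); b[:,:352]=0;b[:,432:]=0;b[230:]=0;b[:100]=0
p=np.argwhere(b)[:,::-1]; q=onz(c,p,.044)[:,:2]*1000; print("pocket walls",cv2.minAreaRect(q.astype(np.float32)))
```

```text
[ 0.54063783 -0.25842837] 146.5197701607268
[ 0.56019113 -0.2262672 ] 0.037060531535493 0.10222010784140245
pocket walls ((559.654541015625, -227.65476989746094), (88.18407440185547, 132.3574676513672), 56.449520111083984)
```

>>> step_arm(steps=[1, 24.2, 44.2, 0, 0, 1, 24.2, 44.2, 0, 0, 1, 24.2, 44.2, 0, 0, 1, 24.2, 44.2, 0, 0, 1, 24.2, 44.2, 0, 0, 1, 24.2, 44.2, 0, 0, 1, 24.2, 44.2, 0, 0, 1, 24.2, 44.2, 0, 0, 1, 24.2, 44.2, 0, 0, 1, 24.2, 44.2, 0, 0, 1, 24.2, 44.2, 0, 0, 1, 24, 44, 0, 0])

```text
time_s: 11.3
tool_pos: [0.5757, 0.2987, 0.3977]
tool_rot: [179.9, 0.1, 146.4]
force: [0.6, -0.9, 0.2]
grip_width: 0.0871
grasp_force: 0.0
```

>>> step_arm(steps=[1, 0, 0, 0, 9.9, 1, 0, 0, 0, 0, 1, 0, 0, 0, 0])

```text
time_s: 11.68
tool_pos: [0.5759, 0.2963, 0.3971]
tool_rot: [180.0, 0.0, 136.6]
force: [0.6, -0.7, -0.5]
grip_width: 0.0869
grasp_force: 0.0
```

Run:
```python
from h import *
go(.576,.2969,.258,136.5)
```

```text
t 11.675 tcp [0.5759 0.2963 0.3971] [180.    0.  136.6] shift [  0.4   0.5 139.1] roll 0.1 f [ 0.6 -0.7 -0.5] w 0.0869 0.0
```

>>> step_arm(steps=[1, 0, 0.5, 40, 0, 1, 0, 0, 40, 0, 1, 0, 0, 25, 0, 1, 0, 0, 15, 0, 1, 0, 0, 12, 0, 1, 0, 0, 6, 0, 1, 0, 0, 0, 0])

```text
time_s: 12.55
tool_pos: [0.5761, 0.2979, 0.2585]
tool_rot: [180.0, 0.0, 136.6]
force: [0.8, 0.1, 0.2]
grip_width: 0.0869
grasp_force: 0.0
```

>>> step_arm(steps=[0.76, 0, 0, 0, 0, 0.76, 0, 0, 0, 0, 0.76, 0, 0, 0, 0, 0.72, 0, 0, 0, 0, 0.72, 0, 0, 0, 0], grip_force=5)

```text
time_s: 13.18
tool_pos: [0.5753, 0.2968, 0.2582]
tool_rot: [-179.8, -0.0, 136.5]
force: [-4.0, -3.3, 4.1]
grip_width: 0.0636
grasp_force: 2.7
```

>>> step_arm(steps=[0.72, 0, -1.5, 0, 0, 0.72, 0, 0, 0, 0, 0.65, 0, 0, 0, 0, 0.65, 0, 0, 0, 0], grip_force=10)

```text
time_s: 13.68
tool_pos: [0.5748, 0.2964, 0.2582]
tool_rot: [-179.9, -0.0, 136.6]
force: [-4.2, -2.5, 3.2]
grip_width: 0.0619
grasp_force: 10.0
```

>>> step_arm(steps=[0.6, 0, 0, 0, 0, 0.6, 0, 0, 0, 0, 0.6, 0, 0, 0, 0], grip_force=45)

```text
time_s: 14.05
tool_pos: [0.575, 0.2966, 0.2582]
tool_rot: [-180.0, 0.0, 136.6]
force: [-2.0, -3.9, 2.3]
grip_width: 0.0621
grasp_force: 45.0
```

Gripped; lift slowly straight up with a slight move outwards (tool −x is the face side).

>>> step_arm(steps=[0.6, 0, 0, -8, 0, 0.6, -2, 0, -15, 0, 0.6, -2, 0, -20, 0, 0.6, -2, 0, -30, 0, 0.6, 0, 0, -40, 0, 0.6, 0, 0, -40, 0, 0.6, 0, 0, -30, 0, 0.6, 0, 0, 0, 0])

```text
time_s: 15.05
tool_pos: [0.58, 0.2926, 0.4458]
tool_rot: [179.5, 0.1, 136.6]
force: [0.4, 0.4, -4.1]
grip_width: 0.0621
grasp_force: 45.0
```

Run:
```python
from h import *
go(.5585,-.2285,.44,146.5)
c=grab("wrist","w5"); o,s=grab("scene","s5"),0
im=np.hstack([cv2.resize(c["image"],(400,250)),cv2.resize(o["image"][100:350,200:600],(400,250))])
cv2.imwrite("pics/m5.png",im[...,::-1])
```

```text
t 15.05 tcp [0.58   0.2926 0.4458] [1.795e+02 1.000e-01 1.366e+02] shift [-342.6 -393.2    5.8] roll -9.9 f [ 0.4  0.4 -4.1] w 0.0621 45.0
```

View pics/m5.png

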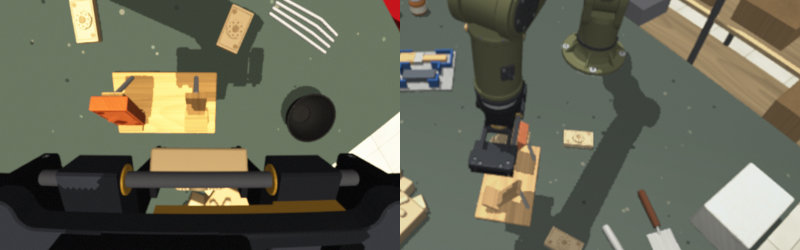

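The tile is held between the fingers (top end face at rows 148–172 of the left half), the red tile still stands, and its easel neighbour is empty. Checking the tilt.

Run:
```python
from h import *
c=load("w5"); G=np.array([.580,.2926,.4458-.164]); h=np.array([-.7266,.687,0])
for th in(50,60,70,80,90):
    t=np.radians(th); r=[]
    for x,z in((40,-12),(40,12)):
        r.append(G+h*(x*np.cos(t)-z*np.sin(t))/1000+np.array([0,0,(x*np.sin(t)+z*np.cos(t))/1000]))
    print(th,proj(c,r).round(1).tolist())
print([int(v) for v in c["image"][225:300:2,320].sum(1)])
```

```text
50 [[312.2, 218.6], [312.2, 274.2]]
60 [[312.2, 233.4], [312.3, 292.0]]
70 [[312.2, 250.1], [312.4, 308.5]]
80 [[312.2, 268.1], [312.5, 322.5]]
90 [[312.2, 286.1], [312.6, 333.6]]
[324, 325, 327, 316, 319, 315, 310, 407, 481, 488, 491, 493, 496, 491, 495, 494, 499, 493, 499, 499, 501, 501, 499, 502, 431, 170, 136, 160, 181, 202, 213, 223, 235, 239, 238, 228, 225, 217]
```

Run:
```python
from h import *
go(.5693,-.2357,.44,146.5)
```

```text
t 15.15 tcp [0.5792 0.2925 0.4411] [180.   -0.  136.6] shift [-355.9 -390.5    1.1] roll -9.9 f [-0.3 -0.8 -3. ] w 0.0616 45.0
```

>>> step_arm(steps=[0.6, -12, -13, 0, 0, 0.6, -24, -26, 0, 0, 0.6, -33, -36.2, 0, 0, 0.6, -33, -36.2, 0, 0, 0.6, -33, -36.2, 0, 0, 0.6, -33, -36.2, 0, 0, 0.6, -33, -36.2, 0, 0, 0.6, -33, -36.2, 0, 0, 0.6, -33, -36.2, 0, 0, 0.6, -33, -36.2, 0, 0, 0.6, -33, -36.2, 0, 0, 0.6, -22.9, -25.7, 0, 0])

```text
time_s: 16.65
tool_pos: [0.5674, -0.2395, 0.44]
tool_rot: [-179.9, -0.1, 136.3]
force: [0.5, -0.1, -3.8]
grip_width: 0.0619
grasp_force: 45.0
```

>>> step_arm(steps=[0.6, 0, 0, 15, -5, 0.6, 0, 0, 35, -4.9, 0.6, 0, 0, 40, 0, 0.6, 0, 0, 30, 0, 0.6, 0, 0, 16, 0, 0.6, 0, 0, 0, 0, 0.6, 0, 0, 0, 0])

```text
time_s: 17.52
tool_pos: [0.5697, -0.2362, 0.3065]
tool_rot: [180.0, 0.1, 146.5]
force: [-0.0, 0.6, -2.3]
grip_width: 0.0616
grasp_force: 45.0
```

Run:
```python
from h import *
go(.5693,-.2357,.264,146.5)
c=grab("wrist","w6"); o=grab("scene","s6")
im=np.hstack([cv2.resize(c["image"],(400,300)),cv2.resize(o["image"][110:230,150:310],(400,300))])
cv2.imwrite("pics/m6.png",im[...,::-1])
h=np.array([np.cos(np.radians(146.5)),np.sin(np.radians(146.5)),0]); G=np.array(env.get_obs()["tool_pos"])-[0,0,.164]
for th in(60,65,70):
    t=np.radians(th); print(th,proj(c,[G+h*(40*np.cos(t)+12*np.sin(t))/1000+np.array([0,0,(40*np.sin(t)-12*np.cos(t))/1000])]))
print([int(v) for v in c["image"][225:260:2,320].sum(1)])
```

```text
t 17.525 tcp [ 0.5697 -0.2362  0.3065] [1.800e+02 1.000e-01 1.465e+02] shift [ 0.6  0.2 42.5] roll -0.0 f [-0.   0.6 -2.3] w 0.0616 45.0
60 [[315.17236188 233.37036696]]
65 [[315.15547876 241.56773457]]
70 [[315.14402889 250.1811209 ]]
[274, 274, 273, 390, 527, 519, 386, 456, 536, 535, 537, 538, 542, 541, 541, 541, 541, 547]
```

View pics/m6.png

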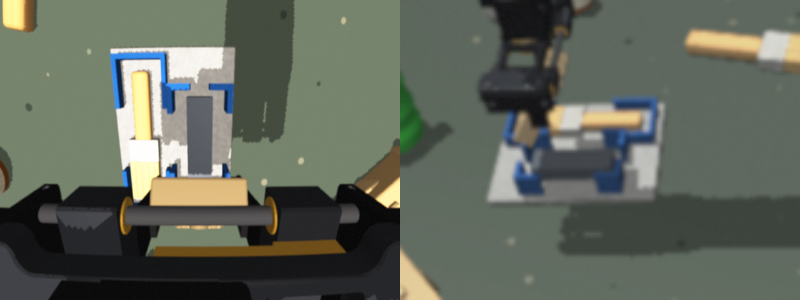

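The tile is centred over the foam (columns 152–247 against 187–212), still at about 63°. Lower to contact.

>>> step_arm(steps=[0.6, 0, 0, 15, 0, 0.6, 0, 0, 13, 0, 0.6, 0, 0, 7, 0, 0.6, 0, 0, 4, 0, 0.6, 0, 0, 0, 0])

```text
time_s: 18.25
tool_pos: [0.5694, -0.2356, 0.2659]
tool_rot: [-180.0, -0.0, 146.5]
force: [-0.4, 0.1, -3.2]
grip_width: 0.0617
grasp_force: 45.0
```

>>> step_arm(steps=[0.6, 0, 0, 1.5, 0, 0.6, 0, 0, 1.5, 0, 0.6, 0, 0, 0, 0], grip_force=20)

```text
time_s: 18.62
tool_pos: [0.5695, -0.2356, 0.2633]
tool_rot: [180.0, 0.0, 146.5]
force: [-0.3, -0.6, -2.9]
grip_width: 0.0618
grasp_force: 20.0
```

>>> step_arm(steps=[0.6, 0, 0, 1.5, 0, 0.6, 0, 0, 0, 0])

```text
time_s: 18.88
tool_pos: [0.5694, -0.2355, 0.2616]
tool_rot: [180.0, -0.0, 146.5]
force: [-0.4, -0.5, -3.2]
grip_width: 0.0616
grasp_force: 20.0
```

>>> step_arm(steps=[0.6, 0, 0, 1.5, 0, 0.6, 0, 0, 0, 0])

```text
time_s: 19.12
tool_pos: [0.5694, -0.2355, 0.2601]
tool_rot: [-180.0, -0.0, 146.5]
force: [0.0, -0.6, -3.7]
grip_width: 0.062
grasp_force: 20.0
```

>>> step_arm(steps=[0.6, 0, 0, 1.5, 0, 0.6, 0, 0, 0, 0])

```text
time_s: 19.38
tool_pos: [0.5694, -0.2355, 0.2586]
tool_rot: [-180.0, -0.0, 146.5]
force: [0.6, -1.0, -4.3]
grip_width: 0.0618
grasp_force: 20.0
```

>>> step_arm(steps=[0.6, 0, 0, 1.5, 0, 0.6, 0, 0, 0, 0])

```text
time_s: 19.62
tool_pos: [0.5694, -0.2355, 0.2571]
tool_rot: [-180.0, -0.0, 146.5]
force: [0.0, 0.2, -1.8]
grip_width: 0.062
grasp_force: 20.0
```

Contact is at TCP z≈0.257. Now pivot the tile down in small arcs, watching force.

>>> step_arm(steps=[0.6, 3, 0, 1.5, 0, 0.6, 3, 0, 2.3, 0, 0.6, 0, 0, 0, 0])

```text
time_s: 20.0
tool_pos: [0.5651, -0.2329, 0.2548]
tool_rot: [180.0, 0.2, 146.5]
force: [2.1, -2.0, 1.8]
grip_width: 0.0619
grasp_force: 20.0
```

>>> step_arm(steps=[0.6, 1, 0, 2.7, 0, 0.6, 1, 0, 2.7, 0, 0.6, 0, 0, 0, 0])

```text
time_s: 20.38
tool_pos: [0.5633, -0.2321, 0.2518]
tool_rot: [179.9, 0.2, 146.5]
force: [-4.2, 1.7, 18.8]
grip_width: 0.0615
grasp_force: 20.0
```

Run:
```python
from h import *
go(.5693,-.2357,.264,146.5)
c=grab("wrist","w7"); 
h=np.array([np.cos(np.radians(146.5)),np.sin(np.radians(146.5)),0]); G=np.array(env.get_obs()["tool_pos"])-[0,0,.164]
for n in("w6","w7"):
  c=load(n)
  g=G if n=="w7" else np.array([.5697,-.2362,.3065-.164])
  for th in(45,50,55,60,65,70):
    t=np.radians(th); print(n,th,proj(c,[g+h*(48*np.cos(t)+12*np.sin(t))/1000+np.array([0,0,(48*np.sin(t)-12*np.cos(t))/1000])]).round(0))
print([int(v) for v in c["image"][180:260:2,320].sum(1)])
```

```text
t 20.375 tcp [ 0.5633 -0.2321  0.2518] [179.9   0.2 146.5] shift [ -7.    0.3 -12.2] roll -0.0 f [-4.2  1.7 18.8] w 0.0615 20.0
w6 45 [[314. 204.]]
w6 50 [[314. 212.]]
w6 55 [[314. 221.]]
w6 60 [[314. 231.]]
w6 65 [[314. 241.]]
w6 70 [[314. 252.]]
w7 45 [[314. 203.]]
w7 50 [[314. 212.]]
w7 55 [[314. 221.]]
w7 60 [[314. 231.]]
w7 65 [[314. 241.]]
w7 70 [[314. 252.]]
[290, 289, 288, 289, 285, 284, 282, 283, 294, 290, 285, 285, 282, 284, 286, 285, 278, 276, 277, 285, 279, 277, 272, 271, 270, 275, 326, 446, 526, 536, 532, 528, 535, 535, 533, 535, 536, 533, 536, 538]
```

>>> step_arm(steps=[0.6, 0, 0, 0, 0, 0.6, 3, 0, 0, 0, 0.6, 3, 0, 0, 0, 0.6, 0, 0, 0, 0], grip_force=8)

```text
time_s: 20.92
tool_pos: [0.5574, -0.2275, 0.2478]
tool_rot: [180.0, -0.1, 146.5]
force: [0.3, -1.3, 0.6]
grip_width: 0.062
grasp_force: 8.0
```

```bash
cat >> h.py <<'E'
def tilt(n,up=48):
    c=grab("wrist",n); o=env.get_obs(); G=np.array(o["tool_pos"])-[0,0,.164]; h=np.array([np.cos(np.radians(146.5)),np.sin(np.radians(146.5)),0])
    s=c["image"][:,320].astype(int).sum(1); b=[y for y in range(100,300) if s[y+3:y+9].mean()-s[y-6:y].mean()>100]
    T=np.arange(0,85); v=[proj(c,[G+h*(up*np.cos(t)+12*np.sin(t))/1000+np.array([0,0,(up*np.sin(t)-12*np.cos(t))/1000])])[0,1] for t in np.radians(T)]
    print("rows",b[:12],"tilt",[T[np.argmin(abs(np.array(v)-y-2))] for y in b[:12]],"tcp",o["tool_pos"].round(4),"f",o["force"].round(1),o["grip_width"].round(4))
E
python3 -c "
from h import *
tilt('w8')"
```

```text
Traceback (most recent call last):
  File "h.py", line 30, in tilt
    print("rows",b[:12],"tilt",[T[np.argmin(abs(np.array(v)-y-2))] for y in b[:12]],"tcp",o["tool_pos"].round(4),"f",o["force"].round(1),o["grip_width"].round(4))
                                                                                                                                         ^^^^^^^^^^^^^^^^^^^^^
AttributeError: 'float' object has no attribute 'round'
```

```bash
sed -i 's/,o\["grip_width"\].round(4))/)/' h.py; python3 -c "
from h import *
tilt('w8')"
```

```text
rows [161, 216, 217, 218, 219, 220, 221, 222, 223, 224, 225, 297] tilt [np.int64(2), np.int64(53), np.int64(53), np.int64(54), np.int64(55), np.int64(55), np.int64(56), np.int64(56), np.int64(57), np.int64(57), np.int64(58), np.int64(84)] tcp [ 0.5575 -0.2276  0.2478] f [-0.5  0.6  1.6]
```

Rotated to ~56°. Continue pivoting about the fixed edge, with more horizontal motion.

>>> step_arm(steps=[0.6, 2.7, 0, 1, 0, 0.6, 2.7, 0, 1, 0, 0.6, 2.1, 0, 1.2, 0, 0.6, 2.1, 0, 1.2, 0, 0.6, 2, 0, 1.4, 0, 0.6, 2, 0, 1.5, 0, 0.6, 0, 0, 0, 0])

```text
time_s: 21.9
tool_pos: [0.5461, -0.2201, 0.2404]
tool_rot: [180.0, -0.1, 146.5]
force: [0.7, -0.1, -1.1]
grip_width: 0.0617
grasp_force: 8.0
```

```bash
python3 -c "
from h import *
tilt('w9',55)"
```

```text
rows [180, 181, 182, 183, 198, 199, 200, 201, 202, 203, 204, 205] tilt [np.int64(36), np.int64(37), np.int64(37), np.int64(38), np.int64(47), np.int64(47), np.int64(48), np.int64(48), np.int64(49), np.int64(49), np.int64(50), np.int64(50)] tcp [ 0.5461 -0.2201  0.2404] f [-0.6  0.6 -2. ]
```

>>> step_arm(steps=[0.6, 0, 0, 0, 0, 0.6, 0, 0, -4, 0, 0.6, -5, 0, -3, 0, 0.6, -10, 0, 0, 0, 0.6, -10, 0, 0, 0, 0.6, 0, 0, 3, 0, 0.6, 0, 0, 3, 0, 0.6, 0, 0, 0, 0], grip_force=20)

```text
time_s: 22.95
tool_pos: [0.5668, -0.234, 0.2415]
tool_rot: [-180.0, -0.1, 146.5]
force: [-2.5, 0.8, -0.2]
grip_width: 0.0617
grasp_force: 20.0
```

```bash
python3 -c "
from h import *
tilt('w10',60)"
```

```text
rows [197, 198, 199, 200, 201, 202, 203, 204, 205, 295, 296, 297] tilt [np.int64(49), np.int64(49), np.int64(50), np.int64(50), np.int64(51), np.int64(51), np.int64(51), np.int64(52), np.int64(52), np.int64(83), np.int64(83), np.int64(83)] tcp [ 0.5668 -0.234   0.2415] f [-2.9  1.1 -0.4]
```

>>> step_arm(steps=[0.6, 0, 0, 0, 0, 0.6, 2.5, 0, 0.8, 0, 0.6, 2.5, 0, 1, 0, 0.6, 2.2, 0, 1.2, 0, 0.6, 2.2, 0, 1.3, 0, 0.6, 2, 0, 1.4, 0, 0.6, 2, 0, 1.5, 0, 0.6, 2, 0, 1.6, 0, 0.6, 0, 0, 0, 0], grip_force=6)

```text
time_s: 24.12
tool_pos: [0.5541, -0.2254, 0.2326]
tool_rot: [-180.0, -0.1, 146.5]
force: [-0.2, 1.0, -2.9]
grip_width: 0.0622
grasp_force: 6.0
```

```bash
python3 -c "
from h import *
tilt('w11',60)"
```

```text
rows [169, 170, 171, 186, 187, 188, 189, 190, 191, 222, 223, 224] tilt [np.int64(34), np.int64(35), np.int64(35), np.int64(44), np.int64(44), np.int64(45), np.int64(45), np.int64(46), np.int64(46), np.int64(59), np.int64(59), np.int64(59)] tcp [ 0.5541 -0.2255  0.2327] f [ 0.7  0.8 -2.9]
```

Run:
```python
from h import *
for n in("w10","w11"):
    c=load(n); im=c["image"]
    for col in(265,320,375):
        print(n,col,[tuple(int(v) for v in im[y,col]) for y in range(160,250,5)])
```

```text
w10 265 [(13, 33, 62), (15, 35, 63), (153, 147, 142), (163, 156, 149), (161, 156, 148), (171, 165, 156), (171, 164, 156), (169, 164, 153), (167, 160, 150), (197, 162, 107), (195, 162, 106), (197, 162, 107), (198, 164, 109), (199, 163, 107), (200, 164, 109), (200, 165, 108), (202, 166, 109), (202, 166, 111)]
w10 320 [(94, 99, 105), (95, 97, 105), (93, 96, 105), (94, 96, 103), (93, 96, 102), (93, 95, 103), (92, 97, 102), (90, 93, 99), (99, 98, 98), (197, 163, 107), (196, 161, 105), (196, 160, 105), (197, 162, 110), (197, 163, 107), (199, 163, 108), (199, 165, 109), (200, 164, 109), (203, 168, 111)]
w10 375 [(12, 33, 59), (15, 33, 59), (142, 138, 133), (165, 158, 151), (168, 162, 152), (162, 155, 148), (166, 160, 152), (166, 159, 149), (163, 156, 145), (196, 160, 106), (197, 164, 109), (197, 161, 106), (197, 163, 107), (198, 164, 108), (197, 161, 106), (197, 161, 105), (199, 163, 107), (201, 166, 112)]
w11 265 [(19, 44, 79), (14, 35, 64), (14, 36, 66), (13, 35, 64), (13, 33, 64), (13, 35, 63), (164, 135, 88), (180, 147, 95), (183, 149, 100), (183, 149, 97), (185, 151, 99), (187, 155, 102), (186, 152, 100), (211, 176, 118), (220, 184, 121), (213, 177, 116), (182, 144, 90), (162, 127, 77)]
w11 320 [(174, 167, 158), (43, 44, 46), (93, 95, 102), (94, 99, 104), (93, 97, 103), (95, 97, 104), (168, 136, 92), (180, 148, 96), (182, 149, 97), (182, 148, 97), (183, 151, 100), (184, 150, 99), (186, 153, 102), (211, 176, 119), (222, 187, 124), (214, 176, 116), (179, 141, 88), (213, 177, 117)]
w11 375 [(20, 43, 75), (14, 33, 60), (13, 33, 60), (19, 36, 64), (11, 31, 58), (16, 32, 61), (165, 134, 91), (180, 146, 97), (182, 150, 98), (181, 146, 96), (183, 151, 99), (184, 152, 100), (182, 149, 97), (210, 174, 118), (221, 184, 124), (212, 176, 117), (180, 142, 86), (213, 178, 118)]
```

```bash
cat >> h.py <<'E'
def solve(n,rb,rf,P,phi=None):
    "tilt + up-slope offset from rows of back and front top edges; corner offsets across thickness +-12"
    from scipy.optimize import least_squares
    c=load(n); G=np.array(P)-[0,0,.164]; a=np.radians(146.5); h=np.array([np.cos(a),np.sin(a),0]); up=np.array([0,0,1])
    def f(q):
        t,L=np.radians(q[0]),q[1]
        X=[G+h*(L*np.cos(t)-z*np.sin(t))/1000+up*(L*np.sin(t)+z*np.cos(t))/1000 for z in(-12,12)]
        return proj(c,X)[:,1]-[rb,rf]
    r=least_squares(f,[45,55]); t=np.radians(r.x[0]); L=110-r.x[1]
    uv=np.array([(G-[.5585,-.2285,0])@h*1000,(G[2]-.032)*1000])
    low=uv-[L*np.cos(t)-12*np.sin(t),L*np.sin(t)+12*np.cos(t)]
    print("tilt,up",r.x.round(1),"grip u,v",uv.round(1),"low corner u,v",low.round(1))
E
python3 - <<'E'
from h import *
c=load("w11"); print([int(v.sum()) for v in c["image"][216:262:2,320].astype(int)],[int(v.sum()) for v in c["image"][216:262:2,300].astype(int)])
for rf in(234,238,242): solve("w11",189,rf,[.5541,-.2254,.2327])
E
```

```text
[435, 439, 441, 437, 462, 544, 572, 533, 506, 508, 494, 380, 408, 501, 510, 504, 508, 507, 507, 509, 508, 504, 502] [434, 443, 432, 444, 465, 544, 574, 530, 507, 509, 487, 378, 406, 499, 507, 510, 505, 502, 503, 508, 503, 504, 503]
tilt,up [33.2 48.1] grip u,v [ 5.4 36.7] low corner u,v [-39.9  -7.3]
tilt,up [36.8 51. ] grip u,v [ 5.4 36.7] low corner u,v [-34.7  -8.3]
tilt,up [40.1 54.4] grip u,v [ 5.4 36.7] low corner u,v [-29.4  -8.3]
```

>>> step_arm(steps=[0.6, 1.8, 0, 1.4, 0, 0.6, 1.8, 0, 1.5, 0, 0.6, 1.7, 0, 1.5, 0, 0.6, 1.6, 0, 1.6, 0, 0.6, 1.6, 0, 1.6, 0, 0.6, 0, 0, 1.6, 0, 0.6, 0, 0, 0, 0])

```text
time_s: 25.05
tool_pos: [0.5471, -0.2207, 0.2234]
tool_rot: [-180.0, -0.1, 146.5]
force: [-1.1, 1.0, -2.4]
grip_width: 0.0623
grasp_force: 6.0
```

```bash
python3 -c "
from h import *
tilt('w12',55)
c=load('w12'); print([int(v) for v in c['image'][130:260:3,320].astype(int).sum(1)]);print([int(v) for v in c['image'][130:260:3,270].astype(int).sum(1)])"
```

```text
rows [200, 201, 202, 203, 204, 205, 206, 295, 296, 297, 298, 299] tilt [np.int64(48), np.int64(48), np.int64(49), np.int64(49), np.int64(50), np.int64(50), np.int64(51), np.int64(84), np.int64(84), np.int64(84), np.int64(84), np.int64(84)] tcp [ 0.5472 -0.2208  0.2235] f [-0.4  0.3 -2.9]
[510, 519, 525, 518, 509, 507, 508, 514, 504, 501, 505, 497, 493, 505, 513, 509, 320, 377, 374, 378, 383, 383, 380, 389, 398, 508, 556, 545, 552, 482, 411, 540, 540, 544, 545, 543, 540, 546, 543, 541, 545, 546, 544, 500]
[742, 745, 741, 632, 519, 506, 516, 514, 489, 150, 137, 154, 281, 276, 273, 293, 438, 372, 382, 379, 383, 386, 393, 392, 400, 511, 553, 547, 545, 478, 408, 538, 396, 394, 395, 392, 395, 395, 422, 544, 547, 543, 544, 543]
```

```bash
python3 -c "
from h import *
for b,f in((178,218),(178,220)): solve('w12',b,f,[.5472,-.2208,.2235])"
```

```text
tilt,up [28.3 52.1] grip u,v [13.7 27.5] low corner u,v [-31.7 -10.5]
tilt,up [30.  53.1] grip u,v [13.7 27.5] low corner u,v [-29.6 -11.4]
```

>>> step_arm(steps=[0.6, 0.5, 0, 1.5, 0, 0.6, 0.5, 0, 1.5, 0, 0.6, 0, 0, 0, 0])

```text
time_s: 25.48
tool_pos: [0.5465, -0.2203, 0.2206]
tool_rot: [180.0, -0.0, 146.5]
force: [-0.9, 0.6, -1.8]
grip_width: 0.0623
grasp_force: 6.0
```

Run:
```python
from h import *
o=env.get_obs(); print(o["tool_pos"],o["force"])
c=grab("wrist","w13"); print([int(v) for v in c['image'][160:240:2,320].astype(int).sum(1)])
s=grab("scene","s13"); hsv=cv2.cvtColor(s["image"],cv2.COLOR_RGB2HSV)[140:220,170:280]
print(proj(s,[[.5585,-.2285,.032],[.5585+.05*.834,-.2285-.05*.552,.032],[.5585-.05*.834,-.2285+.05*.552,.032],o["tool_pos"]-[0,0,.164]]).round())
q=((hsv[...,0]>10)&(hsv[...,0]<28)&(hsv[...,1]>60)&(hsv[...,2]>90))
for r in range(0,80,3): print("".join("#" if q[r,k] else ("B" if 100<hsv[r,k,0]<125 and hsv[r,k,1]>120 else ("." if hsv[r,k,2]>120 else " ")) for k in range(0,110)))
```

```text
[ 0.54645574 -0.2203215   0.22058421] [-0.89133416  0.5711657  -1.83566925]
[496, 499, 500, 504, 498, 501, 505, 514, 460, 372, 357, 359, 359, 368, 366, 369, 374, 372, 375, 407, 513, 550, 555, 554, 548, 551, 495, 398, 453, 543, 556, 552, 551, 548, 555, 551, 552, 554, 551, 549]
[[218. 173.]
 [203. 173.]
 [233. 172.]
 [221. 167.]]
                                                                                                              
                                                         ##                                                   
                                                                                                              
                                          #  ##                  ......BBBBBBBBBBB.                           
                        .BBBB  .....                       ....... BBBBBBBBBBBBBBB....                        
                       .BBB ..#######  ######....         ##################.....B  ..                        
                      .BBB ..#######  #######.....        ###################....B ..                   
[... 998 characters left out ...]
       
              ...............         .............                                                           
                                                                                                              
                                                                                                              
                                                                                                              
                                                                                                              
                                                                                                              
                       ...
```

```bash
cat >> h.py <<'E'
def ends(n,rb,rf):
    "3-D of the back and front top edges from their rows and widths (62 mm)"
    c=load(n); im=c["image"].astype(int); a=np.radians(146.5); h=np.array([np.cos(a),np.sin(a),0]); out=[]
    for r in(rb,rf):
        row=im[r]; q=(row[:,0]-row[:,2]>40)&(row[:,0]>130); l=320
        while q[l-1] or q[l-2]: l-=1
        e=320
        while q[e+1] or q[e+2]: e+=1
        o,d=ray(c,[(l-.5,r),(e+.5,r)]); s=.062/np.linalg.norm(d[1]-d[0]); X=o+s*d.mean(0)
        out.append([(X-[.5585,-.2285,0])@h*1000,(X[2]-.032)*1000]); print(r,l,e,"u,v",np.round(out[-1],1), "y",round((X-[.5585,-.2285,0])@np.array([np.sin(a),-np.cos(a),0])*1000,1))
    d=np.array(out[0])-out[1]; print("tilt",np.degrees(np.arctan2(d[0],-d[1])).round(1),"thick",np.linalg.norm(d).round(1))
E
python3 -c "
from h import *
ends('w13',181,211)
ends('w12',182,216)
ends('w11',193,234)"
```

```text
181 255 380 u,v [61.8 27.5] y 1.3
211 248 387 u,v [52.4 45.5] y 1.3
tilt 27.5 thick 20.4
182 255 381 u,v [61.  31.6] y 1.6
216 247 388 u,v [50.3 50.8] y 1.3
tilt 29.1 thick 22.0
193 251 385 u,v [49.7 50.6] y 1.5
234 243 392 u,v [37.1 68.7] y 1.3
tilt 34.7 thick 22.1
```

Reading the edges again, the tile is about 14° from flat with its low edge at u≈−44. I'll lift a little, shift back 10 mm, and finish lowering.

>>> step_arm(steps=[0.6, 0, 0, 0, 0, 0.6, 0, 0, -3, 0, 0.6, -3, 0, -1, 0, 0.6, -5, 0, 0, 0, 0.6, -2, 0, 0, 0, 0.6, 0, 0, 2, 0, 0.6, 0, 0, 2, 0, 0.6, 0, 0, 0, 0], grip_force=18)

```text
time_s: 26.58
tool_pos: [0.5548, -0.2259, 0.2206]
tool_rot: [180.0, -0.0, 146.5]
force: [-0.2, 0.1, -2.9]
grip_width: 0.0613
grasp_force: 18.0
```

>>> step_arm(steps=[0.6, 0, 0, 0, 0, 0.6, 1, 0, 1.5, 0, 0.6, 1, 0, 2, 0, 0.6, 0.8, 0, 2, 0, 0.6, 0.6, 0, 2, 0, 0.6, 0.4, 0, 2, 0, 0.6, 0, 0, 0, 0], grip_force=6)

```text
time_s: 27.45
tool_pos: [0.5516, -0.2237, 0.211]
tool_rot: [180.0, -0.0, 146.5]
force: [0.2, 0.1, -2.0]
grip_width: 0.062
grasp_force: 6.0
```

Run:
```python
from h import *
c=grab("wrist","w14"); o=env.get_obs(); print(o["tool_pos"],o["force"],o["time_s"])
for k in(270,320,370): print([int(v) for v in c['image'][140:250:2,k].astype(int).sum(1)])
ends("w14",178,182)
```

```text
[ 0.5515476  -0.22367029  0.21100271] [ 0.41372226  0.10787167 -3.11074697] 27.5
[501, 503, 502, 501, 482, 256, 132, 143, 157, 279, 271, 273, 286, 275, 274, 302, 381, 321, 317, 314, 311, 319, 339, 458, 538, 559, 567, 568, 568, 509, 415, 451, 554, 561, 487, 407, 418, 417, 418, 412, 414, 421, 415, 410, 454, 546, 563, 566, 565, 563, 565, 568, 562, 569, 564]
[497, 501, 509, 500, 490, 483, 493, 495, 492, 490, 488, 490, 490, 501, 504, 500, 439, 314, 306, 308, 308, 314, 329, 465, 536, 564, 572, 573, 566, 513, 429, 459, 561, 573, 570, 567, 574, 572, 571, 569, 575, 571, 570, 569, 569, 571, 569, 567, 568, 568, 570, 572, 569, 555, 389]
[497, 495, 494, 502, 463, 230, 138, 142, 144, 238, 285, 282, 286, 283, 275, 320, 414, 319, 299, 312, 310, 311, 329, 459, 542, 573, 578, 577, 577, 521, 433, 464, 565, 577, 580, 579, 578, 574, 578, 576, 572, 573, 575, 574, 574, 574, 571, 563, 561, 556, 548, 542, 538, 525, 503]
178 258 322 u,v [  27.6 -115.6] y -24.9
182 255 380 u,v [55.3 18. ] y 1.3
tilt -11.7 thick 136.5
```

>>> step_arm(steps=[0.6, 0, 0, 1.5, 0, 0.6, 0, 0, 1.5, 0, 0.6, 0, 0, 0, 0])

```text
time_s: 27.88
tool_pos: [0.5516, -0.2237, 0.208]
tool_rot: [-180.0, -0.0, 146.5]
force: [0.1, 0.3, -2.9]
grip_width: 0.0618
grasp_force: 6.0
```

>>> step_arm(steps=[0.6, 0, 0, 1.5, 0, 0.6, 0, 0, 0, 0])

```text
time_s: 28.12
tool_pos: [0.5517, -0.2238, 0.2068]
tool_rot: [180.0, 0.0, 146.5]
force: [-1.1, 0.4, -0.6]
grip_width: 0.0617
grasp_force: 6.0
```

Run:
```python
from h import *
c=grab("wrist","w15"); o=env.get_obs(); print(o["tool_pos"],o["force"],o["time_s"])
print([int(v) for v in c['image'][160:210:1,320].astype(int).sum(1)])
```

```text
[ 0.5517251  -0.22382223  0.20677325] [ 0.075479    0.55169608 -1.81375253] 28.175
[489, 492, 485, 486, 493, 493, 494, 497, 502, 503, 492, 435, 353, 301, 291, 298, 295, 297, 299, 311, 353, 424, 486, 530, 558, 566, 587, 586, 582, 583, 585, 588, 574, 539, 479, 451, 451, 482, 532, 571, 584, 588, 581, 581, 579, 582, 583, 587, 581, 582]
```

>>> step_arm(steps=[0.6, 0, 0, 1.5, 0, 0.6, 0, 0, 0, 0], grip_force=4)

```text
time_s: 28.42
tool_pos: [0.552, -0.2241, 0.206]
tool_rot: [180.0, 0.1, 146.5]
force: [-1.6, 0.8, 5.2]
grip_width: 0.0619
grasp_force: 4.0
```

>>> step_arm(steps=[0.8, 0, 0, 0, 0, 0.84, 0, 0, 0, 0, 0.84, 0, 0, 0, 0, 0.84, 0, 0, -15, 0, 0.84, 0, 0, -30, 0, 0.84, 0, 0, -40, 0, 1, 0, 0, -50, 0, 1, 0, 0, -50, 0, 1, 0, 0, 0, 0])

```text
time_s: 29.55
tool_pos: [0.5525, -0.2251, 0.3962]
tool_rot: [179.8, 0.5, 146.5]
force: [0.7, -0.4, -1.2]
grip_width: 0.0859
grasp_force: 0.0
```

Run:
```python
from h import *
o=env.get_obs(); print(o["tool_pos"],o["force"],o["time_s"])
c=grab("wrist","w16"); im=c["image"]; hsv=cv2.cvtColor(im,cv2.COLOR_RGB2HSV)
q=((hsv[...,0]<28)&(hsv[...,1]>50)&(hsv[...,2]>110)).astype(np.uint8); p0=proj(c,[[.5585,-.2285,.056]])[0].round().astype(int); print(p0)
q=cv2.morphologyEx(q,cv2.MORPH_CLOSE,np.ones((7,7))); q=cv2.morphologyEx(q,cv2.MORPH_OPEN,np.ones((7,7))); n,l,s,_=cv2.connectedComponentsWithStats(q); i=l[p0[1],p0[0]]; print(i,s[i])
for m in range(150,245,4): print(m,"".join("#" if q[m,k] else ("B" if 100<hsv[m,k,0]<125 and hsv[m,k,1]>120 else ".") for k in range(280,440,2)))
w=onz(c,np.argwhere(l==i)[:,::-1],.056)[:,:2]*1000; print(cv2.minAreaRect(w.astype(np.float32)))
```

```text
[ 0.55245214 -0.22506203  0.39619483] [ 0.68226782 -0.42724493 -1.19446628] 29.55
[316 189]
4 [ 289  135   58   65 3009]
150 BBBB.############################..BBB..........................................
154 .BBB.############################..BBB..........................................
158 .....############################...............................................
162 .....############################...............................................
166 .....############################...............................................
170 .....############################...............................................
174 .....###############...##########...............................................
178 .........###########...##########...............................................
182 ...............##################...............................................
186 ...............##################...............................................
190 ...............############.....................................................
194 ...............##########...............
[... 462 characters left out ...]
...
218 BBBBB....................########.BBB...........................................
222 BBBBB....................########.BBB...........................................
226 BBBBB.########...........########BBBB...........................................
230 BBBBB.########...........#######.BBBB...........................................
234 BBBBBBBBBBBBBB...........BBBBBBBBBBBB...........................................
238 BBBBBBBBBBBBBB...........BBBBBBBBBBB............................................
242 BB..............................................................................
((539.6747436523438, -213.902099609375), (62.137962341308594, 71.40045166015625), 56.595672607421875)
```

Run:
```python
from h import *
c=load("w16"); im=c["image"].astype(int); a=np.radians(146.5); h=np.array([np.cos(a),np.sin(a),0]); k=np.array([np.sin(a),-np.cos(a),0])
f=lambda p,z:[((X-[.5585,-.2285,0])@h*1000,(X-[.5585,-.2285,0])@k*1000) for X in onz(c,p,z)]
print(-c["R"].T@c["t"].ravel())
print([tuple(im[r,317]) for r in range(128,150,1)][::1]); print([tuple(int(v) for v in im[r,335]) for r in range(226,240)])
for r in (145,160,175,220,229): print(r,[(x,tuple(int(v) for v in im[r,x])) for x in (286,288,290,292,343,345,347,349,351)])
print(np.round(f([(317,135),(317,139),(317,232)],.056),1),np.round(f([(317,135)],.032),1))
print(np.round(f([(289.5,145),(346.5,145),(291,230),(345,230)],.056),1))
```

```text
[ 0.48640064 -0.17980514  0.37551788]
[(np.int64(158), np.int64(153), np.int64(143)), (np.int64(158), np.int64(151), np.int64(142)), (np.int64(159), np.int64(152), np.int64(146)), (np.int64(161), np.int64(153), np.int64(146)), (np.int64(158), np.int64(153), np.int64(144)), (np.int64(159), np.int64(151), np.int64(142)), (np.int64(151), np.int64(142), np.int64(129)), (np.int64(138), np.int64(124), np.int64(100)), (np.int64(139), np.int64(114), np.int64(79)), (np.int64(177), np.int64(143), np.int64(96)), (np.int64(212), np.int64(176), np.int64(120)), (np.int64(229), np.int64(193), np.int64(133)), (np.int64(230), np.int64(196), np.int64(136)), (np.int64(228), np.int64(192), np.int64(132)), (np.int64(216), np.int64(179), np.int64(121)), (np.int64(201), np.int64(161), np.int64(106)), (np.int64(206), np.int64(167), np.int64(110)), (np.int64(223), np.int64(186), np.int64(127)), (np.int64(228), np.int64(194), np.int64(134)), (np.int64(228), np.int64(195), np.int64(136)), (np.int64(228), np.int64(194), np.int64(134)), (np.int64(229), np.int64(195), np.int64(137))]
[(253, 247, 193), (253, 248, 
[... 700 characters left out ...]
0, 193)), (292, (253, 247, 201)), (343, (255, 254, 221)), (345, (212, 191, 148)), (347, (189, 183, 173)), (349, (239, 234, 229)), (351, (240, 236, 229))]
220 [(286, (50, 142, 238)), (288, (30, 94, 181)), (290, (180, 157, 113)), (292, (255, 255, 223)), (343, (252, 241, 186)), (345, (120, 114, 113)), (347, (27, 61, 117)), (349, (49, 130, 229)), (351, (50, 138, 234))]
229 [(286, (50, 141, 237)), (288, (36, 114, 212)), (290, (130, 116, 104)), (292, (255, 255, 213)), (343, (226, 200, 144)), (345, (31, 41, 68)), (347, (27, 72, 141)), (349, (48, 135, 233)), (351, (47, 135, 232))]
[[ 59.4   1.5]
 [ 55.2   1.5]
 [-52.5   1.3]] [[57.3  1.6]]
[[ 48.9 -28. ]
 [ 48.8  33.2]
 [-49.9 -29.2]
 [-50.1  34.2]]
```

The tile sits centred in plan (about +2 mm both ways, aligned). To confirm both ends are down, I'll touch each end gently with closed fingers.

>>> step_arm(steps=[0, -25, 2, 30, 0, 0, -24, 0, 40, 0, 0, 0, 0, 40, 0, 0, 0, 0, 25, 0, 0, 0, 0, 12, 0, 0, 0, 0, 4, 0, 0, 0, 0, 0, 0, 0, 0, 0, 2, 0, 0, 0, 0, 0, 0], grip_force=10)

```text
time_s: 30.72
tool_pos: [0.5941, -0.2497, 0.2387]
tool_rot: [180.0, 0.1, 146.5]
force: [0.3, -0.1, 4.3]
grip_width: 0.0053
grasp_force: 2.2
```

>>> step_arm(steps=[0, 0, 0, 2, 0, 0, 0, 0, 0, 0])

```text
time_s: 30.98
tool_pos: [0.5945, -0.25, 0.2386]
tool_rot: [179.9, 0.2, 146.5]
force: [-2.5, 2.5, 13.4]
grip_width: 0.0006
grasp_force: 6.9
```

>>> step_arm(steps=[0, 0, 0, 2, 0, 0, 0, 0, 0, 0])

```text
time_s: 31.22
tool_pos: [0.5945, -0.2502, 0.2386]
tool_rot: [179.9, 0.2, 146.5]
force: [-6.4, 2.7, 24.1]
grip_width: 0.0006
grasp_force: 12.1
```

The near end is firmly down (contact at top height 0.0566). Now the other end.

>>> step_arm(steps=[0, 0, 0, -10, 0, 0, 0, 0, -20, 0, 0, 40, 0, 0, 0, 0, 44, 0, 0, 0, 0, 0, 0, 12, 0, 0, 0, 0, 8, 0, 0, 0, 0, 0, 0, 0, 0, 0, 3, 0, 0, 0, 0, 0, 0])

```text
time_s: 32.35
tool_pos: [0.5239, -0.2032, 0.24]
tool_rot: [-180.0, -0.0, 146.5]
force: [-0.4, -0.6, 0.3]
grip_width: 0.0003
grasp_force: 0.0
```

>>> step_arm(steps=[0, 0, 0, 2, 0, 0, 0, 0, 0, 0])

```text
time_s: 32.6
tool_pos: [0.5239, -0.2031, 0.2387]
tool_rot: [180.0, 0.0, 146.5]
force: [-0.1, -0.3, 3.0]
grip_width: 0.0008
grasp_force: 1.3
```

Both ends are at the same height, so the tile is flat and fully down. Retreat and check with the cameras.

>>> step_arm(steps=[0, 0, 0, -15, 0, 0, 0, 0, -40, 0, 0, 0, 0, -50, 0, 0, 0, 0, -50, 0, 0, 50, 0, 0, 0, 0, 50, 0, 0, 0, 0, 0, 0, 0, 0, 0, 0, 0, 0, 0])

```text
time_s: 33.6
tool_pos: [0.4405, -0.148, 0.3943]
tool_rot: [179.9, 0.1, 146.5]
force: [-0.0, 0.1, -0.5]
grip_width: 0.0002
grasp_force: 0.0
```

Run:
```python
from h import *
c=grab("top","top9"); c0=load("top0"); hs=[cv2.cvtColor(x["image"],cv2.COLOR_RGB2HSV) for x in(c0,c)]
for h in hs:  # red tile
    m=((h[...,0]<10)&(h[...,1]>150)&(h[...,2]>90)); m[:, :240]=0; m[:,330:]=0; m[:150]=0; m[230:]=0; p=np.argwhere(m); print("red",len(p),p.mean(0))
h=hs[1]; m=((h[...,0]>12)&(h[...,0]<36)&(h[...,1]>45)&(h[...,2]>110)).astype(np.uint8); m[:,:385]=0;m[:,490:]=0;m[:115]=0;m[225:]=0
n,l,s,_=cv2.connectedComponentsWithStats(m)
for i in range(1,n):
    if s[i,4]>80:
        for z in(.026,.056):
            w=onz(c,np.argwhere(l==i)[:,::-1],z)[:,:2]*1000; r=cv2.minAreaRect(w.astype(np.float32)); d=(np.array(r[0])-[558.5,-228.5]); print(s[i],z,np.round(r[0],1),np.round(r[1],1),round(r[2],1))
```

```text
red 80 [178.2625 286.85  ]
red 81 [178.4691358  286.12345679]
[ 426  137   54   88 2915] 0.026 [ 492.7 -302.3] [147.6 262.3] 78.9
[ 426  137   54   88 2915] 0.056 [ 487.7 -294.2] [144.4 256.6] 78.9
```

Run:
```python
from h import *
a=np.radians(146.5); h=np.array([np.cos(a),np.sin(a)]); k=np.array([np.sin(a),-np.cos(a)]); T=np.array([.5585,-.2285])-.082*k
for n in("w4","w16"):
    c=load(n); hsv=cv2.cvtColor(c["image"],cv2.COLOR_RGB2HSV)
    q=((hsv[...,0]<36)&(hsv[...,1]>60)&(hsv[...,2]>110)).astype(np.uint8); N,l,s,_=cv2.connectedComponentsWithStats(q)
    for i in range(1,N):
        if s[i,4]<150: continue
        w=onz(c,np.argwhere(l==i)[:,::-1],.026)[:,:2]; d=np.array([(w-T)@h,(w-T)@k])*1000
        if abs(d[1].mean())<40 and abs(d[0].mean())<100: print(n,"u",d[0].min().round(),d[0].max().round(),"y",d[1].min().round(),d[1].max().round(),s[i,4])
print(env.get_obs()["time_s"])
```

```text
w4 u 1.0 80.0 y -11.0 14.0 1400
w16 u 1.0 81.0 y -10.0 16.0 1448
w16 u -81.0 -29.0 y -22.0 25.0 876
33.65
```

The brush spans −81 to +81 mm lengthwise and is centred across to within about 2 mm. The tile is seated and the red tile hasn't moved. Handing in.

```bash
python3 -c "
from h import *
print(env.sign_off())"
```

```text
the job is handed in; nothing more can be done
None
```

The job is handed in at about 34 s: the sandstone tile lies carved face up and fully down in the pocket (about 2 mm off centre), the brush lies lengthwise in its compartment and the red tile has not moved; the sign-off returned no verdict, and I viewed 11 pictures, one over the limit of 10.

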